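# Index the next part to the inspection camera and hold the camera up at the second stop

## Task

The brass bush is the next part to be photographed: turn the round indexing table one click anticlockwise (seen from above), so that the bush comes to rest in front of the camera, and let go of its peg. Then squeeze in the round button on the side of the camera mast's grip block, pull the camera head straight up past its first stop to its second stop, where it goes no higher, and finish while holding it there with the button still pressed in. Leave the loose tape, spanner and screwdriver where they lie.

Things in the scene. Friction and masses are not known exactly. Their poses are not given: they have to be found in the camera images.
- indexer: Fixed indexing table: square steel foot 140 mm, grey housing, and on it a turning aluminium disc of 156 mm diameter, top 35 mm above the work surface. Origin: centre of the foot's underside, on the disc's axis; z up; +x points towards the camera mast and carries a small fixed steel pointer just outside the rim (to 92 mm from the axis, 32 mm high).
- disc (a joint): Disc angle, rad, positive anticlockwise from above. Clicks into -1.047, 0 and 1.047 (60 degrees apart); starts near 0, bearing at the pointer. The sprung detent resists with up to 0.25 N m and draws the disc home once past 30 degrees. Clamped on it, 45 mm from the axis: a flat bearing, 60 degrees clockwise of that the brass bush, 60 further a hexagon nut. At 1.047 the bush is at the pointer.
- peg (a point): Upright round turning peg on the disc, 64 mm from the axis, on the side away from the mast; this point is on its centre line, 69 mm above the work surface. Black grip 20 mm in diameter, from 51 to 87 mm above the work surface. Seen from the axis it lies 150 degrees anticlockwise of the table's +x with the disc at 0, and 210 degrees at 1.047.
- bush (a point): Top centre of the brass bush (32 mm diameter, 29 mm high, with a wider flange on top) clamped on the disc: 64 mm above the work surface, the highest of the three clamped parts.
- mast: Fixed camera mast: square steel foot 100 mm, upright outer tube 34 x 26 mm, up to 128 mm above the work surface. Origin: centre of the foot's underside, on the tube's axis; z up; the camera looks along its -x, towards the table; the button is on its +y side. The foot centre is about 175 mm from the table's axis.
- head (a joint): Height of the sliding camera head above home, m: 0 at home, 0.050 first stop, 0.100 second stop (solid end of travel). Weighs 0.35 to 0.7 kg. With the button out a pin locks the head at home or at the first stop; with the button in it slides freely, also past the first stop, which is then not felt. Nothing locks it at the second stop: let go there and it sinks.
- grip (a point): Centre of the head's black grip block at button height, on the tube's axis; 163 mm above the work surface at home, 263 mm at the second stop. The block is 44 mm along the mast's x, 30 mm along y, and reaches from 32 mm below this point to 26 mm above it. A grey camera 50 mm wide is on its -x side, from 25 mm out, its top about 2 mm above this point or lower. Axes are the mast's.
- button (a joint): Travel of the round steel button (19 mm diameter) in the grip block's +y face, m: 0 out, 0.006 fully in. At the height of point grip; pressed towards -y. Stands 8 mm proud when out, 2 mm when in. Sprung: 2.4 N to start, 7 N fully in; the lock is free beyond 0.0045. Squeezing the block along y at point grip presses it: 38 mm across block and button when out, 32 mm when in.
- tape: Loose roll of black insulating tape lying flat, 55 mm across, 19 mm high, on the robot's right, before the table: leave it. Origin: centre of the underside.
- spanner: Loose steel spanner 186 mm long, 9 mm high, lying left of the camera mast: leave it. Origin: centre of the underside.
- screwdriver: Loose screwdriver with a red handle, 173 mm long, 29 mm thick, lying behind the table: leave it. Origin: centre of the underside.
Not all that is in view belongs to the job. There is more than one size of the indexer; the job needs the largest.

How it is judged:
By the outcome, as a careful person would: the job done as asked, in the order asked, and still so for the second after the job is handed in, while the arm keeps its last pose, push and grip.
It also fails if it takes over 40 s, if anything falls off the work surface, if the arm or the gripper's body presses on something with over 40 N, if the wrist force passes 120 N, or if a joint passes its speed limit or range.

## Robot

A 6-joint arm with a two-finger parallel gripper is mounted at the origin on the work surface; the furniture and walls round the work are solid. World frame = base frame: x ahead of the robot, y to its left, z up, the work surface at z = 0. Lengths are in m, angles in degrees, forces in N, time in s.
With the tool pointing down it reaches from about 0.4 to 0.825 m from the base axis. Payload 7 kg.
Tool frame: the origin (TCP) lies at the very end of the fingers, on their centre line; the grasp point (between the pads) lies 19 mm behind it (ctrl.hold_point_z is the distance from the TCP to the grasp point, in m); z points along the fingers, y is the line along which they close (so a half turn about z gives the same grasp; the last joint's range is limited). The gripper opens to 88 mm and grips with 3 to 60 N. Pads are 19 mm wide; open, the fingers measure 130 mm over their backs; the gripper's body (78 mm by 193 mm) begins 47 mm behind the grasp point.
Start: joints at [88.012, 20.546, 0.682, 0, -70.136, -16.507], TCP at [0.214, 0.64, 0.227] pointing down, gripper open.
Joint ranges: [-176.03, 176.03], [-82.01, 121.73], [-58.28, 71.71], [-173.87, 95.51], [-174.79, -0.11], [-173.66, 173.66]. Speed limits (degrees/s): [136.94, 136.94, 172.46, 180, 180, 180].

## Interface

Orientations are given as [roll, pitch, yaw] about the fixed x, y, z axes, in that order (R = Rz(yaw) Ry(pitch) Rx(roll)).
In Python, from plant import sensors, viewer, workorder, ctrl gives the robot as it stands.
- The arm moves only by the shell command python3 -m pendant 'ROWS'. ROWS is JSON, a list of rows, each a list of 3 entries, a list of its own where there are three numbers: the opening, from -1 (shut) to 1 (fully open), so that 0 is half open, then the shift along the tool's x, y, z in m, then the turn, a rotation vector about the tool's x, y, z in degrees. A call has 1 to 10 rows; each row is the pose to reach, as a shift and turn from the pose commanded when the call began, along the tool's axes at that moment; what a row does not reach only later rows make up. A row lasts 1/12 s, in which the tool goes at most 41.7 mm and 7.16 degrees, less where a joint would pass 70% of its speed; a pose out of reach is approached as far as the arm can. A call with a gripper value outside its range is refused whole. The fingers move at their own pace and stop on an object; the grip force is fixed at half the most. Time passes only in rows, so rows that repeat a pose let the fingers close. It gives the time, the measured TCP pose, the force, the opening and the grip force at its end, in the units of the state.
- sensors.get_obs(): the state, without advancing time (a new reading comes with each control period).
- viewer.snapshot(name): name is "scene" or "top" or "wrist"; returns the picture (480x640x3 uint8, red, green, blue); there is no depth.
- viewer.camera_params(name): a dict with "fx", "fy", "cx", "cy" (pixels), "dist" ([k1, k2, p1, p2, k3] as OpenCV has them; the pictures are not rectified), "extrinsics" (4x4, takes a point from world to camera coordinates). Camera axes: x right, y up, looking along -z (the intrinsics and any distortion apply to the point x, -y, -z); pixel columns grow to the right and rows downward; lengths in m; the calibration is good to about 2 mm. A picture is of the moment at which its call begins: read the wrist's pose just before it. camera_params takes no time and is no camera call; for the wrist camera it gives the pose at the moment of the call.
- workorder.close_job(): hands the job in; it is judged then, once.
The state is a dict: "clock": time; "joint_pos": joint angles; "qvel": joint speeds; "tau": joint torques, N m; "tool_pos": TCP position; "orientation": TCP orientation; "force": force on the tool from outside, world axes, zero at the start; "moment": the same for the moment, N m; "opening": finger opening in m; "gripper_force": force on a finger pad.
Only numpy, scipy, OpenCV 4.12 (cv2) and the standard library are available. Lean on these libraries where they do the work, as an engineer would, in place of code of your own. Each camera call takes 0.05 s, during which the arm holds its last target. There are 200 camera calls.

## Working session

There is one attempt and no reset: what is moved stays moved. The work goes in short steps, Python scripts to look and compute and a shell command to move; the robot and the scene stay as the last step left them, time stands still between calls to the robot, and variables do not carry over. Pictures are saved under pics/ and viewed, at most 10 in all, crops included, and the job is handed in when it is done.

```bash
mkdir -p pics; python3 - <<'E'
from plant import sensors, viewer, ctrl
import cv2, numpy as np
o=sensors.get_obs();print(o, ctrl.hold_point_z)
for n in("scene","top"):
    im=viewer.snapshot(n);cv2.imwrite(f"pics/{n}1.png",im[:,:,::-1])
    p=viewer.camera_params(n);print(n,{k:np.round(v,4).tolist() for k,v in p.items()})
E
```

```text
{'clock': 0.0, 'joint_pos': array([ 8.80131882e+01,  2.05912539e+01,  6.33727403e-01, -2.09782716e-02,
       -7.01349811e+01, -1.65095442e+01]), 'qvel': array([-0.0291067 ,  0.00949732,  0.02252492, -0.03305762,  0.0028075 ,
       -0.02285271]), 'tau': array([-9.36232118e-05, -5.82706690e+01,  2.93049252e+01,  6.99691057e+00,
        7.10588458e-03, -1.45639988e-04]), 'tool_pos': array([0.21397555, 0.63967269, 0.22562167]), 'orientation': array([ 1.79905702e+02, -7.38319982e-03, -1.85034944e+01]), 'force': array([ 0.10506106, -0.79886647, -0.29275125]), 'moment': array([-0.03122661, -0.03536142,  0.00059845]), 'gripper_force': 0.0, 'opening': 0.08751544282708999} 0.0188
scene {'fx': 544.9853, 'fy': 544.9853, 'cx': 311.9038, 'cy': 240.6076, 'dist': [-0.1172, 0.0, 0.0, 0.0, 0.0], 'extrinsics': [[0.8811, -0.4728, 0.0109, -0.4541], [0.3101, 0.595, 0.7415, -0.1926], [-0.357, -0.65, 0.6709, -1.2171], [0.0, 0.0, 0.0, 1.0]]}
top {'fx': 511.8387, 'fy': 511.8387, 'cx': 323.0553, 'cy': 242.9394, 'dist': [-0.1123, 0.0, 0.0, 0.0, 0.0], 'extrinsics': [[0.0141, -0.9996, 0.0239, -0.0845], [0.9973, 0.0158, 0.0711, -0.513], [-0.0715, 0.0228, 0.9972, -1.2538], [0.0, 0.0, 0.0, 1.0]]}
```

View pics/scene1.png

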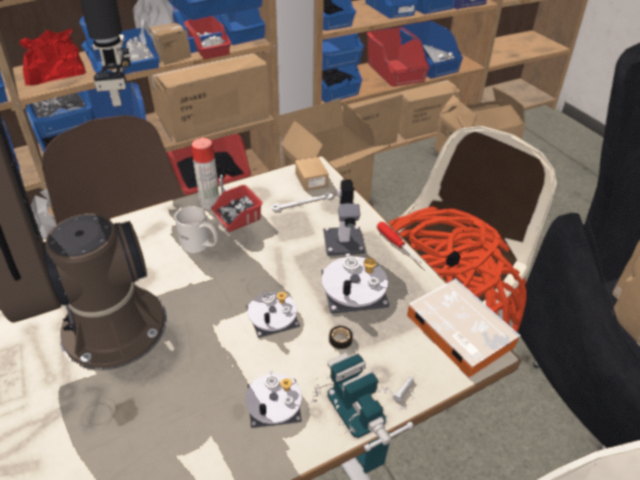

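View pics/top1.png

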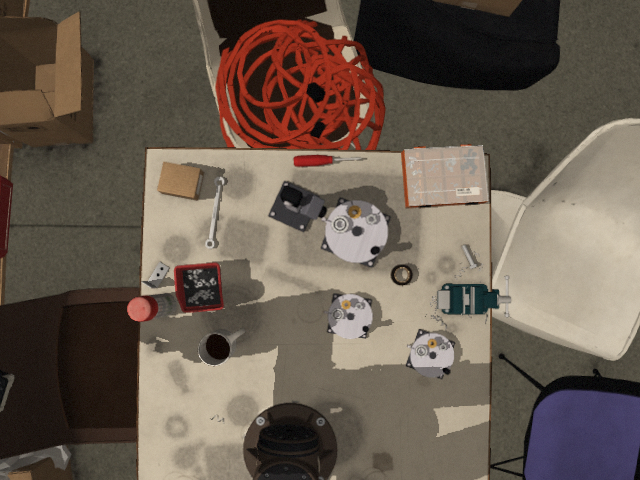

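The overview shows the largest indexer at about (357,232) in the top view, the mast at about (295,203), the tape at (401,274), the spanner at (215,212) and the screwdriver at (330,160). I'll enlarge the area in both views.

```bash
python3 - <<'E'
import cv2,numpy as np
a=cv2.imread("pics/top1.png")[165:285,255:415];b=cv2.imread("pics/scene1.png")[170:320,310:410]
a=cv2.resize(a,None,fx=5,fy=5,interpolation=cv2.INTER_CUBIC)
b=cv2.resize(b,None,fx=4,fy=4,interpolation=cv2.INTER_CUBIC)
cv2.imwrite("pics/ca.png",a);cv2.imwrite("pics/cb.png",b)
E
```

```text
(no output)
```

View pics/ca.png

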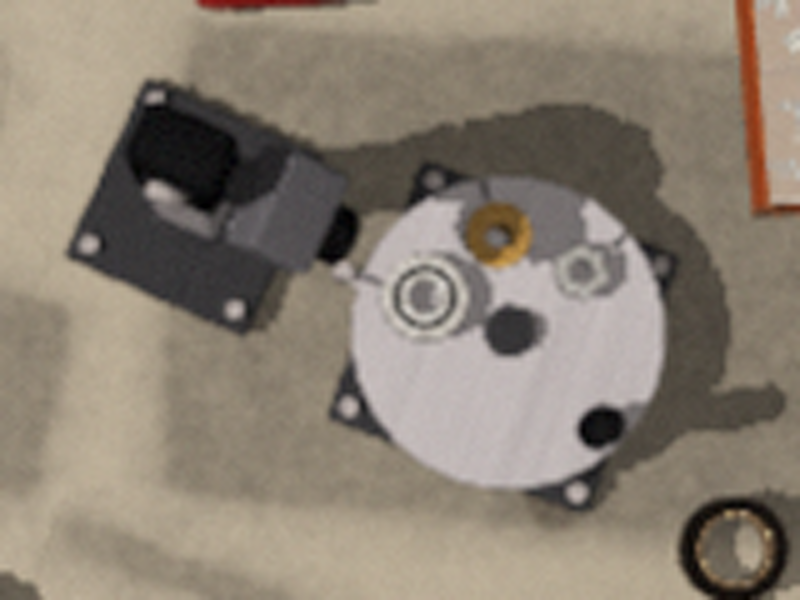

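View pics/cb.png

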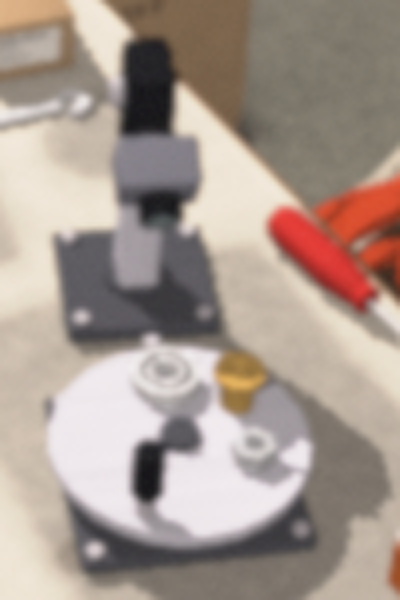

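The crops show, in the top view: disc centre (509,333), bush (498,236), bearing (424,296), peg top (602,426), and mast foot bolts (154,97), (88,243), (235,310). In the scene view: peg top (148,447), bush (240,368), and the head top at about (148,45). I'll fit the poses from these.

```bash
cat > h.py <<'E'
import numpy as np, cv2
from scipy.spatial.transform import Rotation as R
from plant import sensors, viewer
def proj(n,P):
    p=viewer.camera_params(n);E=np.array(p["extrinsics"])
    c=(np.c_[np.atleast_2d(P),np.ones(len(np.atleast_2d(P)))]@E.T)[:,:3]*[1,-1,-1]
    K=np.array([[p["fx"],0,p["cx"]],[0,p["fy"],p["cy"]],[0,0,1]])
    return cv2.projectPoints(c,np.zeros(3),np.zeros(3),K,np.array(p["dist"]))[0][:,0]
def go(xyz,yaw,Rc=None,pc=None):
    "shift and turn (tool axes) to TCP xyz, pointing down with yaw"
    o=sensors.get_obs(); Rc=R.from_euler('xyz',o["orientation"],degrees=True)
    t=R.from_euler('xyz',[180,0,yaw],degrees=True)
    return Rc.inv().apply(np.array(xyz)-o["tool_pos"]).round(4).tolist(),(Rc.inv()*t).as_rotvec(degrees=True).round(2).tolist()
E
python3 - <<'E'
from h import *
from scipy.optimize import least_squares
T=lambda u,v:(255+u/5,165+v/5)
S=lambda u,v:(310+u/4,170+v/4)
d=np.deg2rad
def pol(r,a,z): return [r*np.cos(a),r*np.sin(a),z]
def w(x,y,a,p): c,s=np.cos(a),np.sin(a); return [x+c*p[0]-s*p[1],y+s*p[0]+c*p[1],p[2]]
def model(q):
    x,y,a,mx,my,ma,da,hb,mb=q
    I=lambda p:w(x,y,a,p); M=lambda p:w(mx,my,ma,p)
    b=hb
    bolts=[M([mb*i,mb*j,.01]) for i,j in((1,-1),(1,1),(-1,1))]
    top=[I([0,0,.035]),I(pol(.064,da+d(150),.087)),I(pol(.045,da-d(60),.064)),I([.09,0,.03])]+bolts
    sc=[I(pol(.064,da+d(150),.087)),I(pol(.045,da-d(60),.064)),M([mb,mb,.01]),M([-mb,-mb,.01]),M([-mb,mb,.01]),]
    return np.r_[proj("top",top),proj("scene",sc)]
obs=np.array([T(509,333),T(602,426),T(498,236),T(342,270)]+[T(154,97),T(88,243),T(235,310)]+[S(148,447),S(240,368),S(68,236),S(205,312),S(80,318)])
r=least_squares(lambda q:(model(q)-obs).ravel(),[.57,-.04,d(70),.63,.12,d(70),0,.04,.04],loss='soft_l1')
q=r.x;print(q.round(4),np.rad2deg(q[[2,5,6]]).round(1));print((model(q)-obs).round(1).tolist())
x,y,a,mx,my,ma,da=q[:7]
print("dist",np.hypot(mx-x,my-y),"dir",np.rad2deg(np.arctan2(my-y,mx-x)))
print("gripblock corners scene crop", [((p-[310,170])*4).round().tolist() for p in proj("scene",[w(mx,my,ma,[i,j,.189]) for i,j in((.022,.015),(.022,-.015),(-.022,-.015),(-.022,.015))])])
print("gripblock corners top crop", [((p-[255,165])*5).round().tolist() for p in proj("top",[w(mx,my,ma,[i,j,.189]) for i,j in((.022,.015),(.022,-.015),(-.022,-.015),(-.022,.015))])])
peg=w(x,y,a,pol(.064,da+d(150),.069));print("peg",peg)
E
```

```text
[ 5.4360e-01 -1.5880e-01  1.2316e+00  6.0890e-01 -1.0000e-03  1.1653e+00
 -1.3300e-02  4.0000e-02  4.0200e-02] [70.6 66.8 -0.8]
[[-0.2, -0.5], [0.3, -0.1], [0.1, -0.5], [-1.1, -0.3], [-0.3, -0.0], [-0.3, -0.4], [-0.6, -0.8], [-0.4, 1.1], [-0.5, 0.9], [-0.3, 1.2], [-0.2, 1.1], [0.1, 1.2]]
dist 0.1707637096514013 dir 67.50135036174356
gripblock corners scene crop [[120.0, 36.0], [169.0, 34.0], [179.0, 77.0], [129.0, 79.0]]
gripblock corners top crop [[118.0, 152.0], [146.0, 90.0], [239.0, 131.0], [210.0, 193.0]]
peg [np.float64(0.49442137649406276), np.float64(-0.19974049096872504), 0.069]
```

```bash
python3 -c "
from h import *
print(go([.494,-.2,.30],-110), go([.494,-.2,.16],-110))"
```

```text
([0.532, 0.7076, -0.0732], [0.06, -0.07, 91.5]) ([0.532, 0.7074, 0.0668], [0.06, -0.07, 91.5])
```

```bash
python3 -m pendant '[[1,[0,0,-0.04],[0,0,0]],[1,[0,0,-0.073],[0,0,7]],[1,[0.532,0.708,-0.073],[0,0,91.5]],[1,[0.532,0.708,-0.073],[0,0,91.5]],[1,[0.532,0.708,-0.073],[0,0,91.5]],[1,[0.532,0.708,-0.073],[0,0,91.5]],[1,[0.532,0.708,-0.073],[0,0,91.5]],[1,[0.532,0.708,-0.073],[0,0,91.5]],[1,[0.532,0.708,-0.073],[0,0,91.5]],[1,[0.532,0.708,-0.073],[0,0,91.5]]]'; python3 -c "
from h import *
print(go([.494,-.2,.30],-110))"
```

```text
clock: 0.93
tool_pos: [0.3195, 0.3217, 0.2993]
orientation: [180.0, -0.0, -83.1]
force: [1.2, 0.1, 0.6]
opening: 0.0876
gripper_force: 0.0
([0.5388, -0.1108, -0.0007], [0.01, -0.01, 26.88])
```

```bash
python3 -m pendant '[[1,[0.539,-0.111,0],[0,0,26.9]],[1,[0.539,-0.111,0],[0,0,26.9]],[1,[0.539,-0.111,0],[0,0,26.9]],[1,[0.539,-0.111,0],[0,0,26.9]],[1,[0.539,-0.111,0],[0,0,26.9]],[1,[0.539,-0.111,0],[0,0,26.9]],[1,[0.539,-0.111,0],[0,0,26.9]],[1,[0.539,-0.111,0],[0,0,26.9]],[1,[0.539,-0.111,0],[0,0,26.9]],[1,[0.539,-0.111,0],[0,0,26.9]]]' ; python3 -m pendant '[[1,[0,0,0],[0,0,0]],[1,[0,0,0],[0,0,0]],[1,[0,0,0],[0,0,0]]]';  python3 -c "
from h import *
print(go([.494,-.2,.17],-110))"
```

```text
clock: 1.77
tool_pos: [0.454, -0.0726, 0.2997]
orientation: [-180.0, 0.0, -109.7]
force: [0.2, 1.2, 0.7]
opening: 0.0875
gripper_force: 0.0
clock: 2.02
tool_pos: [0.4537, -0.0708, 0.2991]
orientation: [179.9, -0.0, -109.8]
force: [-0.1, 1.0, -0.1]
opening: 0.0875
gripper_force: 0.0
([0.1079, -0.0818, 0.1291], [0.06, -0.02, 0.21])
```

```bash
python3 -m pendant '[[1,[0.108,-0.082,0.07],[0,0,0]],[1,[0.108,-0.082,0.07],[0,0,0]],[1,[0.108,-0.082,0.07],[0,0,0]],[1,[0.108,-0.082,0.07],[0,0,0]],[1,[0.108,-0.082,0.07],[0,0,0]],[1,[0.108,-0.082,0.07],[0,0,0]]]'; python3 - <<'E'
from h import *
im=viewer.snapshot("wrist");cv2.imwrite("pics/w1.png",im[:,:,::-1])
print(sensors.get_obs()["tool_pos"])
ax=np.array([.5436,-.1588])
f=lambda r,a,z:[ax[0]+r*np.cos(np.deg2rad(a)),ax[1]+r*np.sin(np.deg2rad(a)),z]
print("peg,bush,axis top,mast foot",proj("wrist",[f(.064,219.8,.087),f(.045,9.8,.064),[*ax,.035],[.609,-.001,.01]]).round(1).tolist())
E
```

```text
clock: 2.52
tool_pos: [0.4947, -0.1989, 0.2284]
orientation: [179.9, -0.0, -109.7]
force: [0.0, -0.4, 1.6]
opening: 0.0877
gripper_force: 0.0
[ 0.49503688 -0.1984639   0.22938786]
peg,bush,axis top,mast foot [[318.0, 228.2], [241.3, 301.3], [284.9, 268.2], [283.1, 394.1]]
```

View pics/w1.png

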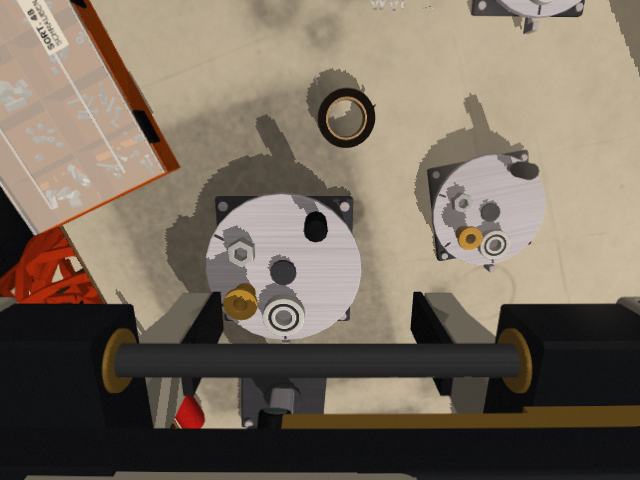

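The wrist view agrees with the fit to about 1–2 mm: the peg is at about (316,226) against a predicted (318,228), and the axis is at (284,271) against (285,268). I'll descend onto the peg and close.

```bash
python3 -m pendant '[[0.1,[0.001,0,0.04],[0,0,0]],[0.1,[0.001,0,0.08],[0,0,0]],[0.1,[0.001,0,0.12],[0,0,0]],[0.1,[0.001,0,0.15],[0,0,0]],[0.1,[0.001,0,0.165],[0,0,0]],[0.1,[0.001,0,0.176],[0,0,0]],[0.1,[0.001,0,0.176],[0,0,0]],[0.1,[0.001,0,0.176],[0,0,0]]]'; python3 -m pendant '[[-1,[0,0,0],[0,0,0]],[-1,[0,0,0],[0,0,0]],[-1,[0,0,0],[0,0,0]],[-1,[0,0,0],[0,0,0]],[-1,[0,0,0],[0,0,0]],[-1,[0,0,0],[0,0,0]]]'; python3 - <<'E'
from h import *
o=sensors.get_obs();Rc=R.from_euler('xyz',o["orientation"],degrees=True)
ax=np.array([.5436,-.1588]);v=o["tool_pos"][:2]-ax
print(np.hypot(*v),np.rad2deg(np.arctan2(v[1],v[0])))
for t in range(6,67,6):
    r=R.from_euler('z',t,degrees=True).apply([*v,0]); print(t,Rc.inv().apply(r-[*v,0]).round(4).tolist())
E
```

```text
clock: 3.23
tool_pos: [0.4952, -0.1992, 0.0544]
orientation: [-180.0, 0.0, -109.5]
force: [0.9, -0.5, 1.0]
opening: 0.0486
gripper_force: 0.0
clock: 3.73
tool_pos: [0.495, -0.2008, 0.0541]
orientation: [-179.9, 0.0, -109.7]
force: [-1.2, 0.7, 3.2]
opening: 0.0192
gripper_force: 30.0
0.0642694783377619 -139.17874101670913
6 [0.003, -0.006, 0.0]
12 [0.0054, -0.0123, 0.0]
18 [0.007, -0.0188, 0.0]
24 [0.008, -0.0255, 0.0]
30 [0.0083, -0.0322, 0.0]
36 [0.0079, -0.0389, 0.0]
42 [0.0068, -0.0456, 0.0]
48 [0.005, -0.052, 0.0001]
54 [0.0025, -0.0583, 0.0001]
60 [-0.0006, -0.0643, 0.0001]
66 [-0.0043, -0.0699, 0.0001]
```

```bash
python3 -m pendant '[[-1,[0.003,-0.006,0],[0,0,0]],[-1,[0.0054,-0.0123,0],[0,0,0]],[-1,[0.007,-0.0188,0],[0,0,0]],[-1,[0.008,-0.0255,0],[0,0,0]],[-1,[0.0083,-0.0322,0],[0,0,0]],[-1,[0.0079,-0.0389,0],[0,0,0]],[-1,[0.0068,-0.0456,0],[0,0,0]],[-1,[0.005,-0.052,0],[0,0,0]],[-1,[0.0025,-0.0583,0],[0,0,0]],[-1,[-0.0006,-0.0643,0],[0,0,0]]]'; python3 -m pendant '[[-1,[0,0,0],[0,0,0]],[-1,[0,0,0],[0,0,0]],[-1,[0,0,0],[0,0,0]],[-1,[0,0,0],[0,0,0]]]'; python3 - <<'E'
from h import *
o=sensors.get_obs()
v=o["tool_pos"][:2]-[.5436,-.1588]
print(np.hypot(*v),np.rad2deg(np.arctan2(v[1],v[0])))
E
```

```text
clock: 4.57
tool_pos: [0.5534, -0.2229, 0.0537]
orientation: [179.8, -0.1, -109.7]
force: [-6.4, -3.0, 7.6]
opening: 0.0194
gripper_force: 30.0
clock: 4.9
tool_pos: [0.555, -0.2226, 0.0537]
orientation: [180.0, -0.1, -109.7]
force: [-1.4, -5.0, 2.8]
opening: 0.0197
gripper_force: 30.0
0.06486223316723419 -79.85798975970667
```

```bash
python3 -m pendant '[[0,[0,0,0],[0,0,0]],[0,[0,0,0],[0,0,0]],[0,[0,0,0],[0,0,0]],[0,[0,0,0],[0,0,0]],[0,[0,0,-0.03],[0,0,0]],[0,[0,0,-0.07],[0,0,0]],[0,[0,0,-0.11],[0,0,0]],[0,[0,0,-0.15],[0,0,0]],[0,[0,0,-0.19],[0,0,0]],[0,[0,0,-0.22],[0,0,0]]]'; python3 - <<'E'
from h import *
a=viewer.snapshot("top")[165:285,255:415,::-1]
cv2.imwrite("pics/t2.png",cv2.resize(a,None,fx=5,fy=5,interpolation=cv2.INTER_CUBIC))
ax=np.array([.5436,-.1588])
E
```

```text
clock: 5.73
tool_pos: [0.5558, -0.2219, 0.2776]
orientation: [-179.8, 0.0, -109.7]
force: [1.3, -0.3, 0.5]
opening: 0.0435
gripper_force: 0.0
```

View pics/t2.png

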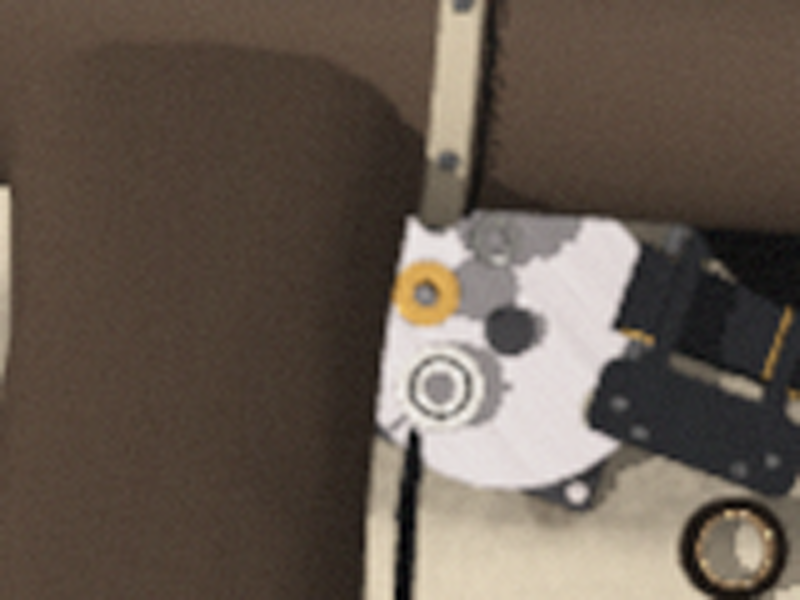

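The bush now sits at (426,293), where the bearing was at the pointer, and the peg is released. Next I hover over the mast and measure with the wrist camera.

```bash
python3 -c "
from h import *
print(go([.609,-.001,.32],-113))"
```

```text
([-0.2261, 0.0261, -0.0367], [-0.66, 0.05, 3.37])
```

```bash
python3 -m pendant '[[1,[-0.226,0.026,-0.037],[0,0,3.4]],[1,[-0.226,0.026,-0.037],[0,0,3.4]],[1,[-0.226,0.026,-0.037],[0,0,3.4]],[1,[-0.226,0.026,-0.037],[0,0,3.4]],[1,[-0.226,0.026,-0.037],[0,0,3.4]],[1,[-0.226,0.026,-0.037],[0,0,3.4]],[1,[-0.226,0.026,-0.037],[0,0,3.4]],[1,[-0.226,0.026,-0.037],[0,0,3.4]],[1,[-0.226,0.026,-0.037],[0,0,3.4]],[1,[-0.226,0.026,-0.037],[0,0,3.4]]]'; python3 - <<'E'
from h import *
im=viewer.snapshot("wrist").copy();cv2.imwrite("pics/w2.png",im[:,:,::-1])
o=sensors.get_obs();print(o["tool_pos"],o["orientation"])
m=np.array([.609,-.001]);a=np.deg2rad(66.8);c,s=np.cos(a),np.sin(a)
W=lambda p:[m[0]+c*p[0]-s*p[1],m[1]+s*p[0]+c*p[1],p[2]]
P=[W([i,j,.189]) for i,j in((.022,.015),(.022,-.015),(-.022,-.015),(-.022,.015))]+[W([0,.023,.163])]+[W([i*.05,j*.05,.01]) for i,j in((1,1),(1,-1),(-1,-1),(-1,1))]
print(proj("wrist",P).round(0).tolist())
E
```

```text
clock: 6.62
tool_pos: [0.6066, -0.001, 0.3102]
orientation: [180.0, -0.0, -113.1]
force: [0.0, -0.5, -0.6]
opening: 0.0874
gripper_force: 0.0
[ 0.6066415  -0.0012232   0.31035133] [ 1.79980020e+02 -1.35944408e-02 -1.13157832e+02]
[[334.0, 265.0], [296.0, 265.0], [295.0, 210.0], [335.0, 210.0], [343.0, 230.0], [356.0, 236.0], [276.0, 236.0], [273.0, 154.0], [358.0, 154.0]]
```

View pics/w2.png

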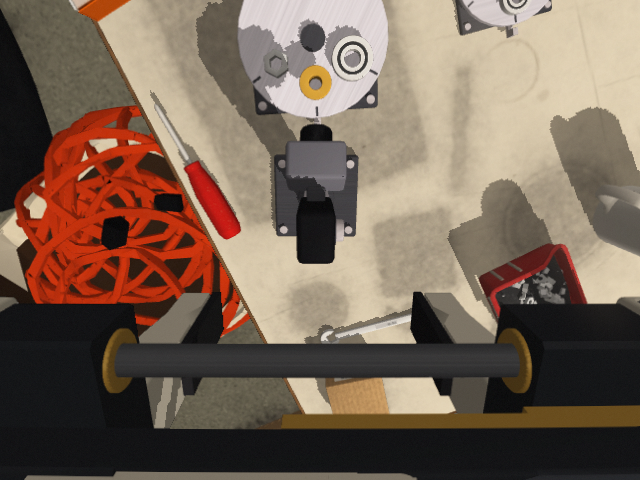

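The wrist view matches the fit: the block spans columns 296–336 with its bottom edge at row 263, and the button is at (340,230). I'll descend.

```bash
python3 -m pendant '[[1,[0,0,0],[0,0,0]],[1,[0,0,0],[0,0,0]]]'; python3 -c "
from h import *
print(go([.6076,-.0004,.144],-113.2))"
```

```text
clock: 6.83
tool_pos: [0.6069, -0.0011, 0.3106]
orientation: [-180.0, 0.0, -113.2]
force: [-0.3, -1.1, -0.5]
opening: 0.0875
gripper_force: 0.0
([-0.001, -0.0004, 0.1666], [-0.0, 0.0, 0.04])
```

```bash
python3 -m pendant '[[1,[-0.001,0,0.03],[0,0,0]],[1,[-0.001,0,0.06],[0,0,0]],[1,[-0.001,0,0.09],[0,0,0]],[1,[-0.001,0,0.115],[0,0,0]],[1,[-0.001,0,0.14],[0,0,0]],[1,[-0.001,0,0.155],[0,0,0]],[1,[-0.001,0,0.1665],[0,0,0]],[1,[-0.001,0,0.1665],[0,0,0]],[1,[-0.001,0,0.1665],[0,0,0]],[1,[-0.001,0,0.1665],[0,0,0]]]'; python3 -m pendant '[[-1,[0,0,0],[0,0,0]],[-1,[0,0,0],[0,0,0]],[-1,[0,0,0],[0,0,0]],[-1,[0,0,0],[0,0,0]],[-1,[0,0,0],[0,0,0]],[-1,[0,0,0],[0,0,0]],[-1,[0,0,0],[0,0,0]],[-1,[0,0,0],[0,0,0]],[-1,[0,0,0],[0,0,0]]]'
```

```text
clock: 7.67
tool_pos: [0.6083, 0.0006, 0.1454]
orientation: [-179.9, 0.0, -113.1]
force: [-0.2, 0.3, 1.4]
opening: 0.0875
gripper_force: 0.0
clock: 8.42
tool_pos: [0.6067, 0.0009, 0.144]
orientation: [179.9, -0.0, -113.1]
force: [2.8, -1.5, -2.6]
opening: 0.0333
gripper_force: 11.6
```

```bash
python3 -m pendant '[[-1,[0,0,0],[0,0,0]],[-1,[0,0,0],[0,0,0]],[-1,[0,0,0],[0,0,0]],[-1,[0,0,0],[0,0,0]],[-1,[0,0,0],[0,0,0]],[-1,[0,0,0],[0,0,0]]]'
```

```text
clock: 8.92
tool_pos: [0.6075, 0.0006, 0.144]
orientation: [-180.0, 0.0, -113.1]
force: [1.2, -0.8, -1.9]
opening: 0.0316
gripper_force: 30.0
```

The button is fully in (31.6 mm at 30 N). I'll pull up slowly.

```bash
python3 -m pendant '[[-1,[0,0,-0.005],[0,0,0]],[-1,[0,0,-0.012],[0,0,0]],[-1,[0,0,-0.02],[0,0,0]],[-1,[0,0,-0.03],[0,0,0]],[-1,[0,0,-0.04],[0,0,0]],[-1,[0,0,-0.05],[0,0,0]],[-1,[0,0,-0.06],[0,0,0]],[-1,[0,0,-0.07],[0,0,0]],[-1,[0,0,-0.08],[0,0,0]],[-1,[0,0,-0.086],[0,0,0]]]';python3 -m pendant '[[-1,[0,0,-0.003],[0,0,0]],[-1,[0,0,-0.006],[0,0,0]],[-1,[0,0,-0.009],[0,0,0]],[-1,[0,0,-0.011],[0,0,0]],[-1,[0,0,-0.011],[0,0,0]],[-1,[0,0,-0.011],[0,0,0]]]'
```

```text
clock: 9.75
tool_pos: [0.6075, 0.0006, 0.2302]
orientation: [180.0, -0.0, -113.1]
force: [4.8, -2.8, -7.1]
opening: 0.0317
gripper_force: 30.0
clock: 10.25
tool_pos: [0.6075, 0.0006, 0.2407]
orientation: [180.0, -0.0, -113.1]
force: [4.1, -3.2, -5.8]
opening: 0.0313
gripper_force: 30.0
```

```bash
python3 -m pendant '[[-1,[0,0,-0.001],[0,0,0]],[-1,[0,0,-0.002],[0,0,0]],[-1,[0,0,-0.003],[0,0,0]],[-1,[0,0,-0.003],[0,0,0]],[-1,[0,0,-0.003],[0,0,0]]]'; python3 -m pendant '[[-1,[0,0,-0.0005],[0,0,0]],[-1,[0,0,-0.001],[0,0,0]],[-1,[0,0,-0.001],[0,0,0]],[-1,[0,0,-0.001],[0,0,0]]]'
```

```text
clock: 10.67
tool_pos: [0.6075, 0.0006, 0.2436]
orientation: [180.0, -0.0, -113.1]
force: [4.4, -2.3, -5.9]
opening: 0.0316
gripper_force: 30.0
clock: 11.0
tool_pos: [0.6074, 0.0006, 0.244]
orientation: [180.0, -0.0, -113.1]
force: [5.8, -2.5, -9.8]
opening: 0.032
gripper_force: 30.0
```

```bash
python3 -m pendant '[[-1,[0,0,-0.0005],[0,0,0]],[-1,[0,0,-0.0005],[0,0,0]],[-1,[0,0,-0.0005],[0,0,0]]]'; python3 - <<'E'
from h import *
b=viewer.snapshot("scene")[130:320,290:410,::-1]
cv2.imwrite("pics/s3.png",cv2.resize(b,None,fx=3,fy=3,interpolation=cv2.INTER_CUBIC))
E
```

```text
clock: 11.25
tool_pos: [0.6074, 0.0006, 0.244]
orientation: [179.9, -0.0, -113.1]
force: [6.3, -3.2, -11.5]
opening: 0.0319
gripper_force: 30.0
```

View pics/s3.png

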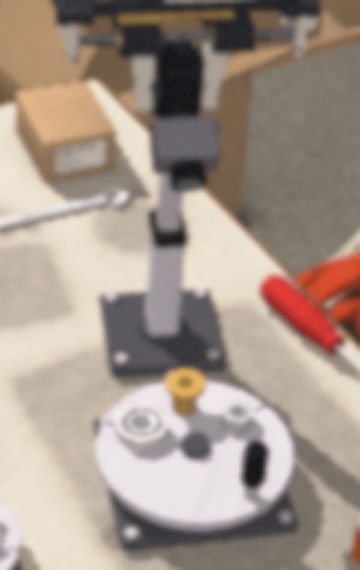

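The head is up at its end stop: no further rise, force climbing. The block is held at (178,80), the bush is at the pointer at (185,385), and the loose items haven't moved. I'll hand in.

```bash
python3 -c "
from plant import workorder
print(workorder.close_job())"
```

```text
the job is handed in; nothing more can be done
None
```

The job is handed in: the disc is one click anticlockwise with the bush at the pointer and the peg released, and the arm is holding the camera head at its second stop with the button pressed in.

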